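# Load the closet carousel and hold its orange jar to the front

### The arm

A 6-joint arm with a two-finger parallel gripper is mounted at the origin on the work surface. World frame = base frame: x ahead of the robot, y to its left, z up, the work surface at z = 0. Lengths are in m, angles in rad, forces in N, time in s.
With the tool pointing down it reaches from about 0.35 to 0.775 m from the base axis. Payload 5.5 kg.
Tool frame: the origin (TCP) lies at the very end of the fingers, on their centre line; the grasp point (between the pads) lies 19 mm behind it; z points along the fingers, y is the line along which they close (so a half turn about z gives the same grasp; the last joint's range is limited). The gripper opens to 85 mm and grips with 20 to 120 N. Pads are 22 mm wide; open, the fingers measure 114 mm over their backs; the gripper's body (76 mm by 85 mm) begins 54 mm behind the grasp point. The pads swing forward as they close: fully open they stand 13 mm farther back than shut.
Start: joints at [1.207, 0.313, 0.046, 1.304, 0, 1.431], TCP at [0.128, 0.561, 0.231] pointing down, gripper open.
Joint ranges: [-2.76, 2.76], [-0.86, 1.69], [-1.03, 1.26], [-2.2, 2.34], [-1.47, 1.5], [-3.14, 3.14]. Speed limits (rad/s): [2.57, 2.57, 3.14, 3.14, 3.14, 3.14].

### API

Orientations are given as a unit quaternion [w, x, y, z].
In Python, from workcell import env, imaging, ticket gives the robot as it stands. The module is installed in compiled form; this text tells all that it offers.
- The arm moves only by the tool apply_moves, never from a script. Its argument "rows" is a list of rows, each an object with "xyz": the shift along the tool's x, y, z in mm, a list of three; "turn": the turn, a rotation vector about the tool's x, y, z in rad, a list of three; "grip": the opening, from 0 (shut) to 1 (fully open). A call has 1 to 12 rows; each row is the pose to reach, as a shift and turn from the pose commanded when the call began, along the tool's axes at that moment; what a row does not reach only later rows make up. A row lasts 1/12 s, in which the tool goes at most 41.7 mm and 7.16 degrees, less where a joint would pass 70% of its speed; a pose out of reach is approached as far as the arm can. A call with a gripper value outside its range is refused whole. The fingers move at their own pace and stop on an object; "force" is the grip in N (left out, the last holds). Time passes only in rows, so rows that repeat a pose let the fingers close. It gives the time, the measured TCP pose, the force, the opening and the grip force at its end, in the units of the state.
- env.get_state(): the state, without advancing time (a new reading comes with each control period).
- imaging.read_camera(name): name is "scene" or "top"; returns a dict with "color" (400x640x3 uint8, blue, green, red), "z_map" (400x640 float32, m along the optical axis (not along the pixel's ray), 0 where there is no reading), "camera_matrix" (3x3 intrinsics, pixels), "k1" (the pictures are not rectified: a ray, as slopes to the right and down, at radius r is drawn at 1 + k1 r^2 times it, then the intrinsics apply), "view" (4x4, takes a point from world to camera coordinates). Camera axes: x right, y down, z forward; pixel columns grow to the right and rows downward; lengths in m; the calibration is good to about 2 mm. A picture is of the moment at which its call begins.
- ticket.hand_in(): hands the job in; it is judged then, once.
The state is a dict: "clock": time; "joint_pos": joint angles; "qvel": joint speeds; "tau": joint torques, N m; "tcp_pos": TCP position; "orientation": TCP orientation; "wrist_force": force on the tool from outside, world axes, zero at the start; "ft_torque": the same for the moment, N m; "finger_gap": finger opening in m; "grip_force": force on a finger pad.
Only numpy, scipy, OpenCV 4.12 (cv2) and the standard library are available. Lean on these libraries where they do the work, as an engineer would, in place of code of your own. Each camera call takes 0.05 s, during which the arm holds its last target. There are 200 camera calls.

### The job

Collect the two cedar pucks from the dispenser's catch tray into the open orange jar on the carousel while that jar is still away from the front. Then take hold of the blue post and gently turn the carousel, either way, until the orange jar lines up with the yellow front pointer, and finish while still gripping the post and holding the turntable still. Leave the glass jar, the ring holder and the shoe horn where they are.

Things in the scene. Friction and masses are not known exactly. Their poses are not given: they have to be found in the camera images.
- plinth: Fixed black round foot of the carousel, 230 mm across. Origin on the carousel's axis of turning, at shelf height. Its -x axis is the front: a yellow pointer tab, 30 mm wide, 12 mm high, lies along -x and ends 190 mm from the axis. Position and yaw vary.
- carousel: Light wooden turntable, 260 mm across, top 30 mm above the shelf. Origin on the axis at shelf height; +x points to the orange jar, -x to the blue post. The jar faces front when its yaw is half a turn from the plinth's. No stops, no spring, friction about 0.03 N m: it turns freely either way and stays where left. Starts with the jar 77 to 180 degrees from the front.
- jar (a point): Open orange jar fixed on the turntable, outer diameter 94 mm, wall 3 mm, 70 mm high, inner floor 5 mm above its underside; rim 100 mm above the shelf. This point: the centre of its underside, on the turntable 30 mm above the shelf, 75 mm from the carousel's axis, z up.
- post (a point): Upright round blue post, 16 mm diameter, fixed on the turntable opposite the orange jar, 100 mm from the axis. This point: on its axis, 145 mm above the shelf, the height to grip; its top is 20 mm higher. All else on the turntable (orange jar, two closed glass jars 62 mm across with white lids, tops 92 mm above the shelf) is fixed to it and at most 100 mm above the shelf.
- dispenser: Fixed cedar-puck dispenser. Origin at the centre of its white catch tray's underside: tray 180 by 180 mm, floor 4 mm thick, walls 4 mm thick and 18 mm high. The grey tower, 212 mm high, stands from 117 mm in +y of its frame (a black spout, 30 to 80 mm above the shelf, reaches in to 92 mm). Position and yaw vary.
- puck_a_mid (a point): Centre of a loose upright cedar puck, a cylinder 36 mm in diameter and 30 mm high, about 30 g, standing on the tray floor on the -x side (dispenser frame).
- puck_b_mid (a point): Centre of the second, equal puck, on the +x side of the tray (dispenser frame), at least 60 mm from the first.
- lidjar_mid (a point): Middle of a loose round glass jar with screw lid, 70 mm across, 100 mm high. Leave alone.
- ringholder_mid (a point): Middle of a loose green silicone ring-holder cone, 60 mm across, 70 mm high. Leave alone.
- shoehorn_mid (a point): Loose bamboo shoe horn lying flat, 195 mm long along its x (75 mm to -x, 120 mm to +x), up to 42 mm wide, 8 mm thick. Leave alone.
Mind the look-alikes: they are no part of the job. What is shaped like the part that bears puck_a_mid but red or turquoise is not meant. What is shaped like the part that bears puck_b_mid but purple or turquoise is not meant.

How it is judged:
By the outcome, as a careful person would: the job done as asked, in the order asked, and still so for the second after the job is handed in, while the arm keeps its last pose, push and grip.
It also fails if it takes over 72 s, if anything falls off the work surface, if the arm or the gripper's body presses on something with over 40 N, if the wrist force passes 120 N, or if a joint passes its speed limit or range.

## Working session

There is one attempt and no reset: what is moved stays moved. The work goes in short steps, Python scripts to look and compute and a tool call to move; the robot and the scene stay as the last step left them, time stands still between calls to the robot, and variables do not carry over. Pictures are saved under pics/ and viewed, at most 10 in all, crops included, and the job is handed in when it is done.

Besides the shell and the picture viewer there is one more tool, called after "Emit:" by a JSON object that holds its "fn" and its "kwargs". apply_moves: Moves the arm, as the interface text tells. Its arguments: {"type":"object","properties":{"rows":{"type":"array"},"force":{"type":"number"}},"required":["rows"]}

```bash
mkdir -p pics; cat > h.py <<'E'
import numpy as np, cv2
from workcell import env, imaging, ticket
def cam(n):
    r=imaging.read_camera(n); return r
def world(r):
    K=np.array(r["camera_matrix"]);z=r["z_map"];h,w=z.shape
    u,v=np.meshgrid(np.arange(w),np.arange(h))
    p=cv2.undistortPoints(np.stack([u,v],-1).reshape(-1,1,2).astype(np.float64),K,np.array([r["k1"],0,0,0,0.])).reshape(h,w,2)
    P=np.dstack([p[...,0]*z,p[...,1]*z,z,np.ones_like(z)])
    W=P@np.linalg.inv(np.array(r["view"])).T
    W[z==0]=np.nan
    return W[...,:3]
E
python3 - <<'E'
from h import *
for n in("scene","top"):
    r=cam(n);cv2.imwrite(f"pics/{n}0.png",r["color"]);np.save(f"{n}0.npy",world(r));print(np.linalg.inv(r["view"]).round(3))
print(env.get_state())
E
```

```text
[[-0.544  0.563 -0.622  1.121]
 [ 0.839  0.369 -0.399  0.339]
 [ 0.005 -0.739 -0.673  0.743]
 [ 0.     0.     0.     1.   ]]
[[ 0.018 -0.986  0.164  0.405]
 [-1.    -0.016  0.01  -0.065]
 [-0.007 -0.164 -0.986  1.034]
 [ 0.     0.     0.     1.   ]]
{'clock': 0.1, 'joint_pos': array([1.20742015e+00, 3.13957945e-01, 4.50975247e-02, 1.30355449e+00,
       5.06414825e-06, 1.43118253e+00]), 'qvel': array([ 1.09178224e-03, -2.32291277e-03,  2.76697663e-03,  7.93086191e-05,
        1.48526972e-03, -2.72137923e-04]), 'tau': array([ 2.81566507e-03, -4.81725991e+01,  2.99244404e+01,  1.28035291e-02,
       -1.43016332e-04,  4.17042955e-06]), 'tcp_pos': array([0.1274527 , 0.56025303, 0.23048145]), 'orientation': array([-2.03845997e-04,  1.11647890e-01,  9.93747500e-01, -7.83200775e-04]), 'wrist_force': array([-0.10618339, -0.28056784,  0.15433233]), 'ft_torque': array([-0.01724102,  0.02872853,  0.01509509]), 'grip_force': 0.0, 'finger_gap': 0.08556660153329135}
```

View pics/scene0.png

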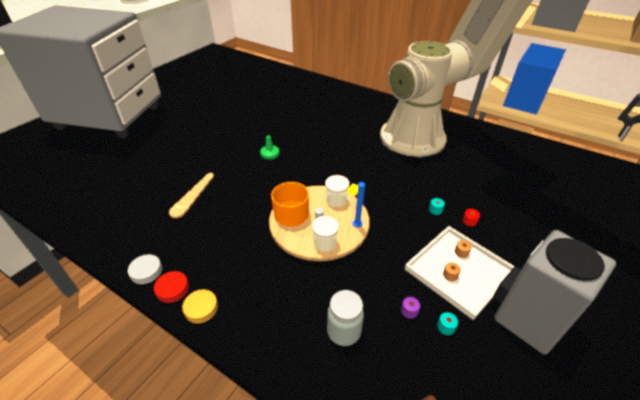

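View pics/top0.png

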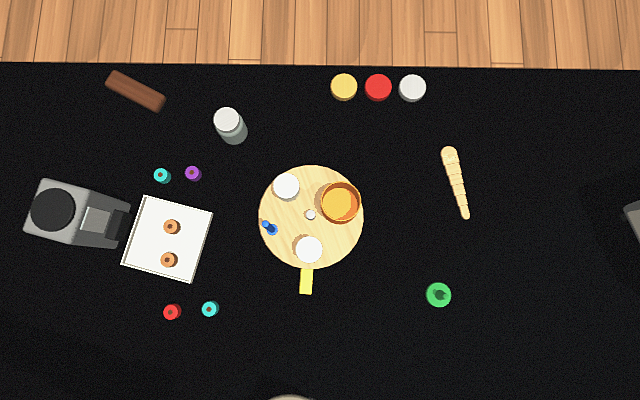

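The pictures show the pucks in the tray at (171,226) and (168,260) in the top view. The orange jar is at (340,203), the blue post at (268,227) and the pointer at (306,281), with the tower to the left of the tray at (85,215).

```bash
cat > m.py <<'E'
from h import *
def blob(W,m,zlo,zhi):
    P=W[m]; P=P[(P[:,2]>zlo)&(P[:,2]<zhi)]; return P
def circ(P):
    (x,y),r=cv2.minEnclosingCircle(P[:,:2].astype(np.float32)); return np.array([x,y,r]).round(4)
E
python3 - <<'E'
from m import *
W=np.load("top0.npy");c=cv2.imread("pics/top0.png");H=cv2.cvtColor(c,cv2.COLOR_BGR2HSV)
h,s,v=H[...,0],H[...,1],H[...,2]
def box(u0,u1,v0,v1):
    m=np.zeros(h.shape,bool);m[v0:v1,u0:u1]=1;return m
for n,b in(("far",box(160,183,216,238)),("near",box(157,180,249,271))):
    P=blob(W,b&(s>80),.027,.045);print(n,len(P),circ(P),P.mean(0).round(4),np.nanmedian(P[:,2]))
P=blob(W,box(310,370,170,235)&(s>120),.085,.115);print("jar rim",len(P),circ(P),P[:,2].mean())
P=blob(W,box(245,285,210,245)&(h>95)&(h<130)&(s>100),.15,.18);print("post",len(P),circ(P),P.mean(0))
P=blob(W,box(250,372,160,275),.022,.036);print("table",len(P),circ(P),np.median(P[:,2]))
P=blob(W,box(290,325,266,300)&(h>20)&(h<35)&(s>150),-.01,.02);print("pointer",len(P),cv2.minAreaRect(P[:,:2].astype(np.float32)),P.mean(0),P[:,0].min())
b=box(110,220,190,290)&(s<40)&(v>150);P=blob(W,b,.0,.03);print("tray",len(P),cv2.minAreaRect(P[:,:2].astype(np.float32)),np.percentile(P[:,2],[5,50,95]))
for n,b in(("lid",box(210,250,100,150)),("tower",box(20,135,170,255))):
    P=blob(W,b,.05,.3);print(n,P.min(0),P.max(0))
W=np.load("scene0.npy");c=cv2.imread("pics/scene0.png");H=cv2.cvtColor(c,cv2.COLOR_BGR2HSV);h,s=H[...,0],H[...,1]
P=blob(W,box(265,315,178,230)&(s>150)&(h<20),.092,.115);print("S jar rim",len(P),circ(P))
P=blob(W,box(345,370,178,232)&(h>95)&(h<130)&(s>100),.1,.2);print("S post",len(P),P.mean(0),P[:,2].max())
for n,b in(("near",box(454,473,238,259)),("far",box(443,462,262,282))):
    P=blob(W,b&(s>80),.03,.045);print(n,len(P),circ(P),P.mean(0).round(4))
E
```

```text
far 169 [0.5003 0.3017 0.0181] [0.5    0.3004 0.0335] 0.03363774258565844
near 175 [0.4193 0.3026 0.0179] [0.4193 0.3013 0.0339] 0.034069473807097905
jar rim 237 [ 0.559  -0.1122  0.0471] 0.09735740413214541
post 45 [0.4949 0.0508 0.0073] [0.4956375  0.05072061 0.16385288]
table 6426 [ 0.5321 -0.0424  0.1297] 0.030504974342879354
pointer 37 ((0.37293338775634766, -0.03279617801308632), (0.03156239911913872, 0.060512326657772064), 87.29519653320312) [ 0.36853362 -0.02652384  0.00662423] 0.3423414457753552
tray 4690 ((0.4716948866844177, 0.31527179479599), (0.1833411604166031, 0.1834844946861267), 76.11451721191406) [0.00135942 0.00445052 0.01832664]
lid [0.71817882 0.12795564 0.05007384] [0.78274469 0.19504624 0.10550454]
tower [0.44389572 0.39641515 0.05003483] [0.58201355 0.5459918  0.21616617]
S jar rim 247 [ 0.5611 -0.1114  0.0482]
S post 121 [0.50229042 0.05529682 0.13833798] 0.16698975517129822
near 123 [0.4214 0.3037 0.0185] [0.4226 0.3048 0.0323]
far 149 [0.5026 0.3055 0.0186] [0.504  0.3044 0.0324]
```

```bash
cat > g.py <<'E'
import sys
from h import *
from scipy.spatial.transform import Rotation as R
def pose():
    s=env.get_state();q=s["orientation"];return s["tcp_pos"],R.from_quat([q[1],q[2],q[3],q[0]]),s
def down(Adeg):  # tool y azimuth Adeg, z down
    a=np.radians(Adeg);y=[np.cos(a),np.sin(a),0];z=[0,0,-1];x=np.cross(y,z);return R.from_matrix(np.array([x,y,z]).T)
def rel(p,A,p0=None,R0=None):
    if p0 is None:p0,R0,_=pose()
    return (1000*R0.inv().apply(np.array(p)-p0)).round(1).tolist(),(R0.inv()*down(A)).as_rotvec().round(3).tolist()
if __name__=="__main__":
    a=list(map(float,sys.argv[1:]))
    for i in range(0,len(a),4): print(rel(a[i:i+3],a[i+3]))
E
python3 g.py .4203 .303 .2305 90  .4203 .303 .09 90
python3 - <<'E'
from m import *
# plinth pointer
W=np.load("top0.npy");c=cv2.imread("pics/top0.png");H=cv2.cvtColor(c,cv2.COLOR_BGR2HSV)
m=(H[...,0]>18)&(H[...,0]<36)&(H[...,1]>130)&(H[...,2]>90);m[:268]=0;m[300:]=0;m[:,:290]=0;m[:,325:]=0
ax=np.array([.5321,-.0424])
for v in range(268,298,3):
    u=np.where(m[v])[0]
    if len(u): 
        p=W[v,u];p=p[(p[:,2]>.004)&(p[:,2]<.025)]
        if len(p): print(v,u.min(),u.max(),len(p),p.mean(0).round(4))
r=cam("scene");print((W[283,306]))
E
```

```text
([-342.6, -185.9, 0.2], [-0.002, -0.0, -0.224])
([-342.7, -185.6, 140.7], [-0.002, -0.0, -0.224])
268 301 301 1 [ 0.4045 -0.0207  0.009 ]
271 300 301 1 [ 0.3972 -0.0209  0.0102]
274 300 312 2 [ 0.3903 -0.0347  0.0152]
277 300 312 2 [ 0.383  -0.0347  0.0105]
280 300 312 2 [ 0.3758 -0.0336  0.0112]
283 299 312 2 [ 0.3685 -0.0338  0.0095]
286 299 300 1 [ 0.3612 -0.0194  0.0128]
289 299 311 1 [ 0.3544 -0.0463  0.0096]
292 299 311 1 [ 0.3472 -0.0464  0.0093]
[ 0.36862587 -0.03385699  0.01284614]
```

Emit:
{"fn": "apply_moves", "kwargs": {"rows": [{"xyz": [-34,-19,0],"turn": [0,0,-0.02],"grip": 1},{"xyz": [-69,-37,0],"turn": [0,0,-0.05],"grip": 1},{"xyz": [-103,-56,0],"turn": [0,0,-0.09],"grip": 1},{"xyz": [-137,-74,0],"turn": [0,0,-0.13],"grip": 1},{"xyz": [-171,-93,0],"turn": [0,0,-0.17],"grip": 1},{"xyz": [-206,-112,0],"turn": [0,0,-0.2],"grip": 1},{"xyz": [-240,-130,0],"turn": [0,0,-0.224],"grip": 1},{"xyz": [-274,-149,0],"turn": [0,0,-0.224],"grip": 1},{"xyz": [-309,-167,10],"turn": [0,0,-0.224],"grip": 1},{"xyz": [-343,-186,45],"turn": [0,0,-0.224],"grip": 1},{"xyz": [-343,-186,80],"turn": [0,0,-0.224],"grip": 1},{"xyz": [-343,-186,110],"turn": [0,0,-0.224],"grip": 1}], "force": 40}}

```text
clock: 1.15
tcp_pos: [0.4228, 0.3011, 0.1195]
orientation: [0.0, 0.002, 1.0, 0.0]
wrist_force: [0.8, 0.7, -0.9]
finger_gap: 0.0853
grip_force: 0.0
```

```bash
python3 g.py .4203 .303 .06 90  .4203 .303 .0105 90; python3 -c "
from g import *
p,r,s=pose();print(p,s['joint_pos'].round(2),s['wrist_force'],s['clock'])
r=cam('scene');cv2.imwrite('pics/s1.png',cv2.resize(r['color'][180:340,380:620],None,fx=3,fy=3))"
```

```text
([2.6, 1.9, 59.5], [0.0, 0.001, -0.004])
([2.6, 1.9, 109.0], [0.0, 0.001, -0.004])
[0.42279706 0.30110785 0.11945828] [ 0.46  0.27 -0.3   1.   -0.    0.47] [ 0.83539948  0.70977569 -0.86827974] 1.15
```

View pics/s1.png

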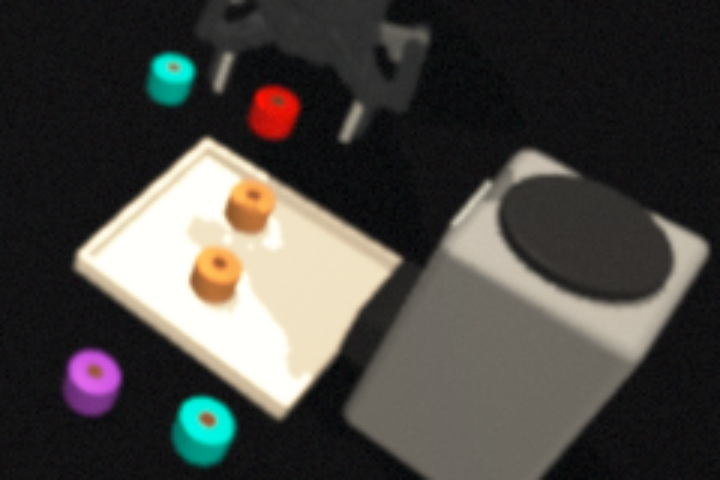

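The gripper hangs above the near puck (at about (250,205) in the crop). Descending now.

Emit:
{"fn": "apply_moves", "kwargs": {"rows": [{"xyz": [0,0,25],"turn": [0,0,0],"grip": 1},{"xyz": [0,0,50],"turn": [0,0,0],"grip": 1},{"xyz": [0,0,70],"turn": [0,0,0],"grip": 1},{"xyz": [0,0,90],"turn": [0,0,0],"grip": 1},{"xyz": [0,0,103],"turn": [0,0,0],"grip": 1},{"xyz": [0,0,109],"turn": [0,0,0],"grip": 1},{"xyz": [0,0,109],"turn": [0,0,0],"grip": 0.6},{"xyz": [0,0,109],"turn": [0,0,0],"grip": 0.2},{"xyz": [0,0,109],"turn": [0,0,0],"grip": 0.2},{"xyz": [0,0,109],"turn": [0,0,0],"grip": 0.2},{"xyz": [0,0,109],"turn": [0,0,0],"grip": 0.2},{"xyz": [0,0,109],"turn": [0,0,0],"grip": 0.2}], "force": 40}}

```text
clock: 2.2
tcp_pos: [0.4218, 0.3038, 0.0138]
orientation: [0.001, -0.0, 1.0, 0.001]
wrist_force: [-1.6, -0.1, 6.0]
finger_gap: 0.0344
grip_force: 39.8
```

Emit:
{"fn": "apply_moves", "kwargs": {"rows": [{"xyz": [0,0,-15],"turn": [0,0,0],"grip": 0.2},{"xyz": [0,0,-40],"turn": [0,0,0],"grip": 0.2},{"xyz": [0,0,-80],"turn": [0,0,0],"grip": 0.2},{"xyz": [0,0,-120],"turn": [0,0,0],"grip": 0.2},{"xyz": [0,-10,-160],"turn": [0,0,0],"grip": 0.2},{"xyz": [0,-30,-190],"turn": [0,0,0],"grip": 0.2},{"xyz": [-10,-60,-200],"turn": [0,0,0],"grip": 0.2},{"xyz": [-22,-95,-200],"turn": [0,0,0],"grip": 0.2},{"xyz": [-34,-130,-200],"turn": [0,0,0],"grip": 0.2},{"xyz": [-46,-165,-200],"turn": [0,0,0],"grip": 0.2},{"xyz": [-58,-200,-200],"turn": [0,0,0],"grip": 0.2},{"xyz": [-70,-235,-200],"turn": [0,0,0],"grip": 0.2}]}}

```text
clock: 3.2
tcp_pos: [0.4911, 0.0665, 0.213]
orientation: [0.001, -0.0, 1.0, 0.0]
wrist_force: [0.7, 1.0, -0.1]
finger_gap: 0.0345
grip_force: 39.9
```

Emit:
{"fn": "apply_moves", "kwargs": {"rows": [{"xyz": [-12,-35,0],"turn": [0,0,0],"grip": 0.2},{"xyz": [-24,-70,0],"turn": [0,0,0],"grip": 0.2},{"xyz": [-36,-105,0],"turn": [0,0,0],"grip": 0.2},{"xyz": [-46,-140,0],"turn": [0,0,0],"grip": 0.2},{"xyz": [-54,-165,10],"turn": [0,0,0],"grip": 0.2},{"xyz": [-57,-180,30],"turn": [0,0,0],"grip": 0.2},{"xyz": [-57,-180,60],"turn": [0,0,0],"grip": 0.2},{"xyz": [-57,-180,80],"turn": [0,0,0],"grip": 0.2},{"xyz": [-57,-180,80],"turn": [0,0,0],"grip": 0.2}]}}

```text
clock: 3.95
tcp_pos: [0.5448, -0.1114, 0.1281]
orientation: [-0.004, 0.001, 1.0, 0.001]
wrist_force: [-0.2, 0.5, -0.1]
finger_gap: 0.0348
grip_force: 40.0
```

```bash
python3 g.py .548 -.112 .085 90; python3 -c "
from g import *
p,r,s=pose();print(p,s['joint_pos'].round(2),s['wrist_force'],s['clock'],s['finger_gap'])
r=cam('scene');cv2.imwrite('pics/s2.png',cv2.resize(r['color'][130:280,220:420],None,fx=3.5,fy=3.5))"
```

```text
([-3.5, -0.7, 43.0], [0.003, -0.007, -0.001])
[ 0.54482954 -0.11137769  0.12805761] [-0.35  0.33 -0.18  1.06  0.   -0.35] [-0.20530623  0.45635382 -0.10188292] 3.95 0.03481944557555369
```

View pics/s2.png

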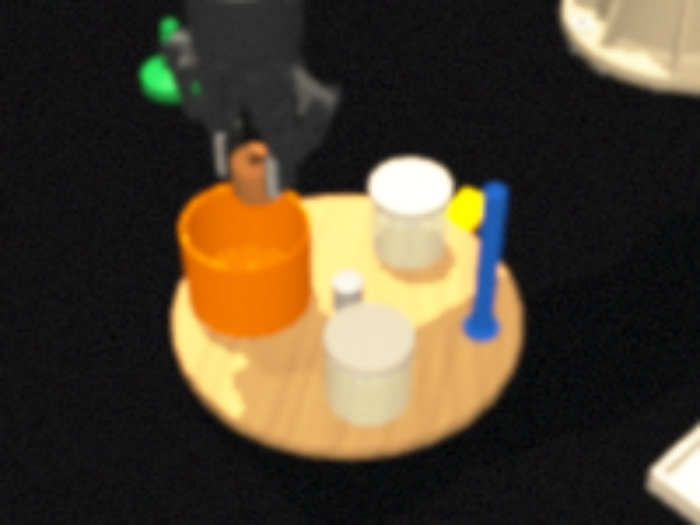

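The puck is held at (250,165) above the orange jar, clear of the rim. Lowering it in and releasing.

Emit:
{"fn": "apply_moves", "kwargs": {"rows": [{"xyz": [-4,0,15],"turn": [0,0,0],"grip": 0.2},{"xyz": [-4,0,30],"turn": [0,0,0],"grip": 0.2},{"xyz": [-4,0,45],"turn": [0,0,0],"grip": 0.2},{"xyz": [-4,0,55],"turn": [0,0,0],"grip": 0.2},{"xyz": [-4,0,55],"turn": [0,0,0],"grip": 0.2},{"xyz": [-4,0,55],"turn": [0,0,0],"grip": 0.52},{"xyz": [-4,0,55],"turn": [0,0,0],"grip": 0.52},{"xyz": [-4,0,55],"turn": [0,0,0],"grip": 0.52},{"xyz": [-4,0,40],"turn": [0,0,0],"grip": 0.52},{"xyz": [-4,0,10],"turn": [0,0,0],"grip": 0.52},{"xyz": [-4,0,-25],"turn": [0,0,0],"grip": 0.52},{"xyz": [-4,0,-65],"turn": [0,0,0],"grip": 0.52}]}}

```text
clock: 5.0
tcp_pos: [0.551, -0.1115, 0.1982]
orientation: [-0.001, -0.0, 1.0, 0.0]
wrist_force: [1.6, -0.8, 0.3]
finger_gap: 0.0444
grip_force: 0.0
```

```bash
python3 g.py .5025 .3035 .2 90; python3 -c "
from g import *
p,r,s=pose();print(p,s['wrist_force'],s['clock'],s['finger_gap'])"
```

```text
([48.4, 415.0, -1.4], [0.001, -0.002, 0.0])
[ 0.55098442 -0.11145087  0.19818142] [ 1.59822738 -0.84509947  0.30482859] 5.0 0.04442758664654536
```

Emit:
{"fn": "apply_moves", "kwargs": {"rows": [{"xyz": [5,36,-5],"turn": [0,0,0],"grip": 0.6},{"xyz": [9,76,-5],"turn": [0,0,0],"grip": 0.8},{"xyz": [14,116,-5],"turn": [0,0,0],"grip": 1},{"xyz": [19,156,-5],"turn": [0,0,0],"grip": 1},{"xyz": [24,196,-5],"turn": [0,0,0],"grip": 1},{"xyz": [29,236,-5],"turn": [0,0,0],"grip": 1},{"xyz": [33,276,-5],"turn": [0,0,0],"grip": 1},{"xyz": [38,316,-5],"turn": [0,0,0],"grip": 1},{"xyz": [43,356,0],"turn": [0,0,0],"grip": 1},{"xyz": [47,390,15],"turn": [0,0,0],"grip": 1},{"xyz": [50,415,40],"turn": [0,0,0],"grip": 1},{"xyz": [50,415,75],"turn": [0,0,0],"grip": 1}]}}

```text
clock: 6.0
tcp_pos: [0.5035, 0.3092, 0.1253]
orientation: [0.004, -0.003, 1.0, 0.003]
wrist_force: [1.3, -0.2, 0.1]
finger_gap: 0.0856
grip_force: 0.0
```

Emit:
{"fn": "apply_moves", "kwargs": {"rows": [{"xyz": [0,0,20],"turn": [0,0,0],"grip": 1},{"xyz": [0,0,45],"turn": [0,0,0],"grip": 1},{"xyz": [0,0,70],"turn": [0,0,0],"grip": 1},{"xyz": [0,0,90],"turn": [0,0,0],"grip": 1},{"xyz": [0,0,102],"turn": [0,0,0],"grip": 1},{"xyz": [0,0,108],"turn": [0,0,0],"grip": 1},{"xyz": [0,0,108],"turn": [0,0,0],"grip": 0.6},{"xyz": [0,0,108],"turn": [0,0,0],"grip": 0.2},{"xyz": [0,0,108],"turn": [0,0,0],"grip": 0.2},{"xyz": [0,0,108],"turn": [0,0,0],"grip": 0.2},{"xyz": [0,0,108],"turn": [0,0,0],"grip": 0.2},{"xyz": [0,0,108],"turn": [0,0,0],"grip": 0.2}], "force": 40}}

```text
clock: 7.0
tcp_pos: [0.503, 0.3037, 0.016]
orientation: [0.001, -0.0, 1.0, 0.001]
wrist_force: [-0.1, -1.0, 6.7]
finger_gap: 0.0346
grip_force: 39.9
```

Emit:
{"fn": "apply_moves", "kwargs": {"rows": [{"xyz": [0,0,-15],"turn": [0,0,0],"grip": 0.2},{"xyz": [0,0,-40],"turn": [0,0,0],"grip": 0.2},{"xyz": [0,0,-80],"turn": [0,0,0],"grip": 0.2},{"xyz": [0,0,-120],"turn": [0,0,0],"grip": 0.2},{"xyz": [0,-10,-160],"turn": [0,0,0],"grip": 0.2},{"xyz": [-2,-30,-190],"turn": [0,0,0],"grip": 0.2},{"xyz": [-8,-60,-200],"turn": [0,0,0],"grip": 0.2},{"xyz": [-16,-95,-200],"turn": [0,0,0],"grip": 0.2},{"xyz": [-22,-130,-200],"turn": [0,0,0],"grip": 0.2},{"xyz": [-28,-165,-200],"turn": [0,0,0],"grip": 0.2},{"xyz": [-34,-200,-200],"turn": [0,0,0],"grip": 0.2},{"xyz": [-40,-235,-200],"turn": [0,0,0],"grip": 0.2}]}}

```text
clock: 8.0
tcp_pos: [0.5418, 0.0667, 0.2148]
orientation: [0.0, -0.0, 1.0, 0.0]
wrist_force: [0.1, -0.1, 0.1]
finger_gap: 0.0344
grip_force: 39.9
```

Emit:
{"fn": "apply_moves", "kwargs": {"rows": [{"xyz": [-6,-35,0],"turn": [0,0,0],"grip": 0.2},{"xyz": [-12,-70,0],"turn": [0,0,0],"grip": 0.2},{"xyz": [-18,-105,0],"turn": [0,0,0],"grip": 0.2},{"xyz": [-24,-140,0],"turn": [0,0,0],"grip": 0.2},{"xyz": [-28,-165,10],"turn": [0,0,0],"grip": 0.2},{"xyz": [-29,-180,30],"turn": [0,0,0],"grip": 0.2},{"xyz": [-29,-180,60],"turn": [0,0,0],"grip": 0.2},{"xyz": [-29,-180,80],"turn": [0,0,0],"grip": 0.2},{"xyz": [-29,-180,80],"turn": [0,0,0],"grip": 0.2}]}}

```text
clock: 8.75
tcp_pos: [0.5677, -0.1114, 0.1298]
orientation: [-0.004, 0.0, 1.0, 0.001]
wrist_force: [-0.8, 0.2, -0.4]
finger_gap: 0.0345
grip_force: 39.9
```

```bash
python3 -c "
from g import *
p,r,s=pose();print(p,s['wrist_force'],s['clock'],s['finger_gap'])
r=cam('scene');a=cv2.resize(r['color'][130:280,220:420],None,fx=3,fy=3)
r=cam('top');W=world(r);cv2.imwrite('pics/s3.png',np.vstack([a[:300],cv2.resize(r['color'][150:250,230:430],None,fx=3,fy=3)]))
c=r['color'];
"
```

```text
[ 0.56774354 -0.11138772  0.12984695] [-0.82821799  0.21338968 -0.36080029] 8.75 0.0344503023452477
```

View pics/s3.png

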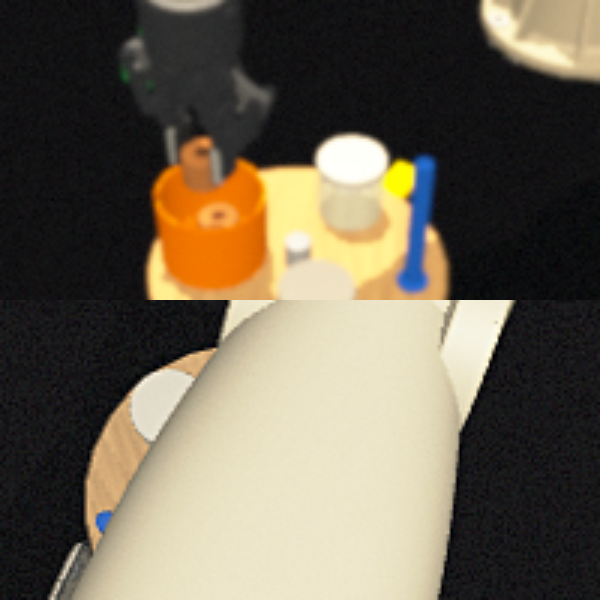

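First puck lies in the jar at about (293,202) in the scene picture; second is held at about (286,181) above the jar. I'll measure where the first lies.

```bash
python3 -c "
from g import *
r=cam('scene');W=world(r)
P=W[196:208,284:302].reshape(-1,3);P=P[(P[:,2]>.055)&(P[:,2]<.072)&(abs(P[:,0]-.56)<.04)];print(len(P),P.mean(0),P.min(0),P.max(0))
print(W[198:207:2,285:302:3].round(3)[...,2])"
```

```text
94 [ 0.55156067 -0.11323837  0.06491818] [ 0.53464496 -0.1298369   0.06009781] [ 0.5674381  -0.09673265  0.06862058]
[[0.046 0.065 0.064 0.066 0.046 0.051]
 [0.04  0.063 0.067 0.066 0.063 0.043]
 [0.034 0.068 0.066 0.067 0.066 0.036]
 [0.035 0.064 0.065 0.065 0.1   0.098]
 [0.1   0.101 0.1   0.098 0.095 0.093]]
```

Emit:
{"fn": "apply_moves", "kwargs": {"rows": [{"xyz": [8,0,5],"turn": [0,0,0],"grip": 0.2},{"xyz": [16,0,15],"turn": [0,0,0],"grip": 0.2},{"xyz": [16,0,30],"turn": [0,0,0],"grip": 0.2},{"xyz": [16,0,43],"turn": [0,0,0],"grip": 0.2},{"xyz": [16,0,50],"turn": [0,0,0],"grip": 0.2},{"xyz": [16,0,52],"turn": [0,0,0],"grip": 0.2},{"xyz": [16,0,52],"turn": [0,0,0],"grip": 0.2}]}}

```text
clock: 9.48
tcp_pos: [0.5555, -0.1117, 0.0831]
orientation: [0.001, -0.0, 1.0, -0.0]
wrist_force: [-0.8, 0.8, -0.4]
finger_gap: 0.0345
grip_force: 39.9
```

Emit:
{"fn": "apply_moves", "kwargs": {"rows": [{"xyz": [0,0,0],"turn": [0,0,0],"grip": 0.45},{"xyz": [0,0,0],"turn": [0,0,0],"grip": 0.52},{"xyz": [0,0,0],"turn": [0,0,0],"grip": 0.52},{"xyz": [0,0,0],"turn": [0,0,0],"grip": 0.52},{"xyz": [0,0,-15],"turn": [0,0,0],"grip": 0.52},{"xyz": [0,0,-45],"turn": [0,0,0],"grip": 0.52},{"xyz": [0,0,-80],"turn": [0,0,0],"grip": 0.52},{"xyz": [0,0,-120],"turn": [0,0,0],"grip": 0.52},{"xyz": [0,0,-130],"turn": [0,0,0],"grip": 0.52},{"xyz": [15,35,-135],"turn": [0,0,0],"grip": 0.52},{"xyz": [30,70,-140],"turn": [0,0,0],"grip": 0.52},{"xyz": [30,70,-140],"turn": [0,0,0],"grip": 0.52}]}}

```text
clock: 10.48
tcp_pos: [0.5226, -0.0375, 0.2239]
orientation: [-0.0, -0.002, 1.0, 0.001]
wrist_force: [1.0, 0.5, -1.1]
finger_gap: 0.0441
grip_force: 0.0
```

```bash
python3 -c "
from g import *
p,r,s=pose();print(p,s['wrist_force'],s['clock'],s['finger_gap'])
r=cam('scene');W=world(r);cv2.imwrite('pics/s4.png',cv2.resize(r['color'][130:280,220:420],None,fx=3,fy=3))
P=W[180:208,275:305].reshape(-1,3);d=np.hypot(P[:,0]-.56,P[:,1]+.112)
P=P[(d<.039)&(P[:,2]>.05)];print(len(P),P.mean(0),P.min(0),P.max(0))
c=r['color'];H=cv2.cvtColor(c,cv2.COLOR_BGR2HSV);m=np.zeros(c.shape[:2],bool);m[175:235,340:372]=1
m&=(H[...,0]>95)&(H[...,0]<130)&(H[...,1]>100);P=W[m];P=P[P[:,2]>.12];print('post',P.mean(0))
"; python3 g.py .497 .0525 .2 111
```

```text
[ 0.52259294 -0.03752627  0.2238682 ] [ 1.00782918  0.50123    -1.08138928] 10.4833 0.04405184394647923
207 [ 0.5605491  -0.10854546  0.08736673] [ 0.53874758 -0.12991651  0.05886462] [ 0.57340207 -0.09452449  0.09751788]
post [0.50222769 0.05505497 0.14681516]
([26.6, 92.1, 23.4], [-0.0, 0.001, -0.363])
```

View pics/s4.png

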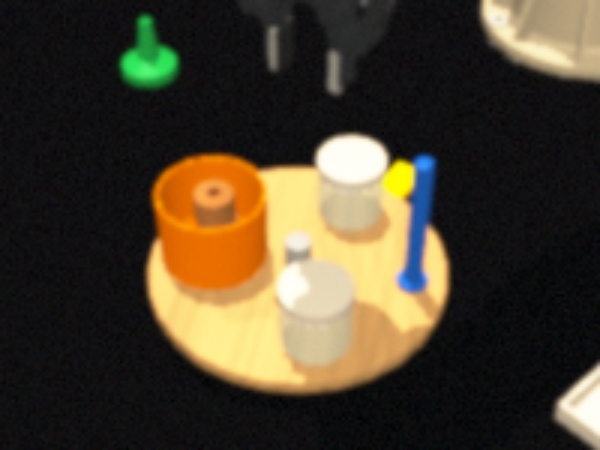

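The second puck stands on the first inside the jar at (213,200), below its rim; the post stands free at (420,220). Now going to the post.

Emit:
{"fn": "apply_moves", "kwargs": {"rows": [{"xyz": [7,24,5],"turn": [0,0,-0.1],"grip": 0.6},{"xyz": [15,48,10],"turn": [0,0,-0.2],"grip": 0.6},{"xyz": [22,72,15],"turn": [0,0,-0.3],"grip": 0.6},{"xyz": [28.5,93.5,20],"turn": [0,0,-0.373],"grip": 0.6},{"xyz": [28.5,93.5,20],"turn": [0,0,-0.373],"grip": 0.6},{"xyz": [28.5,93.5,20],"turn": [0,0,-0.373],"grip": 0.6}]}}

```text
clock: 11.03
tcp_pos: [0.4963, 0.052, 0.2019]
orientation: [-0.0, -0.186, 0.983, -0.0]
wrist_force: [0.7, -0.1, -0.0]
finger_gap: 0.0511
grip_force: 0.0
```

```bash
python3 g.py .496 .0515 .126 111.4; python3 -c "
from g import *
p,r,s=pose();print(p,s['joint_pos'].round(2))
r=cam('scene');cv2.imwrite('pics/s5.png',cv2.resize(r['color'][130:250,280:440],None,fx=4,fy=4))"
```

```text
([0.4, -0.3, 75.9], [-0.0, -0.0, 0.0])
[0.49630758 0.05196252 0.20188524] [-0.06  0.18 -0.2   1.19 -0.   -0.43]
```

View pics/s5.png

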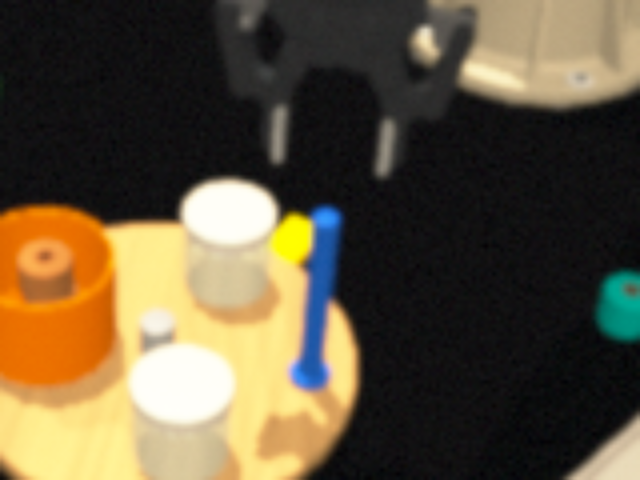

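The fingers at (278,160) and (385,170) straddle the post top at (325,215). Descending.

Emit:
{"fn": "apply_moves", "kwargs": {"rows": [{"xyz": [0,0,15],"turn": [0,0,0],"grip": 0.6},{"xyz": [0,0,35],"turn": [0,0,0],"grip": 0.6},{"xyz": [0,0,55],"turn": [0,0,0],"grip": 0.6},{"xyz": [0,0,70],"turn": [0,0,0],"grip": 0.6},{"xyz": [0,0,76],"turn": [0,0,0],"grip": 0.6},{"xyz": [0,0,76],"turn": [0,0,0],"grip": 0.35},{"xyz": [0,0,76],"turn": [0,0,0],"grip": 0.25},{"xyz": [0,0,76],"turn": [0,0,0],"grip": 0.1},{"xyz": [0,0,76],"turn": [0,0,0],"grip": 0.1},{"xyz": [0,0,76],"turn": [0,0,0],"grip": 0.1},{"xyz": [0,0,76],"turn": [0,0,0],"grip": 0.1},{"xyz": [0,0,76],"turn": [0,0,0],"grip": 0.1}], "force": 30}}

```text
clock: 12.08
tcp_pos: [0.4967, 0.0526, 0.1274]
orientation: [0.001, -0.186, 0.983, 0.001]
wrist_force: [-2.4, 5.0, 1.7]
finger_gap: 0.0149
grip_force: 29.7
```

```bash
python3 -c "
from g import *
p,R0,s=pose();print(p,s['joint_pos'].round(2),s['wrist_force'],s['finger_gap'],s['grip_force'])
ax=np.array([.5325,-.042]);d=p[:2]-ax;print(np.hypot(*d),np.degrees(np.arctan2(d[1],d[0])))
# first call: local arc rows, tool frame, radius 100, A=radial
for k in range(1,13):
    t=np.radians(2.5*k); print(k,(100*np.sin(t)).round(1),(-100*(1-np.cos(t))).round(1),t.round(3))
print(R0.as_matrix().round(3))
"
```

```text
[0.496691   0.05264684 0.12738178] [-0.06  0.23 -0.33  1.01  0.   -0.43] [-2.44877128  5.01495405  1.71923772] 0.01489889881117441 29.700429439544678
0.10119440872153555 110.72380524752727
1 4.4 -0.1 0.044
2 8.7 -0.4 0.087
3 13.1 -0.9 0.131
4 17.4 -1.5 0.175
5 21.6 -2.4 0.218
6 25.9 -3.4 0.262
7 30.1 -4.6 0.305
8 34.2 -6.0 0.349
9 38.3 -7.6 0.393
10 42.3 -9.4 0.436
11 46.2 -11.3 0.48
12 50.0 -13.4 0.524
[[-0.931 -0.365  0.001]
 [-0.365  0.931  0.002]
 [-0.002  0.001 -1.   ]]
```

Emit:
{"fn": "apply_moves", "kwargs": {"rows": [{"xyz": [-2,0,0],"turn": [0,0,0.02],"grip": 0.1},{"xyz": [-6,-0.2,0],"turn": [0,0,0.06],"grip": 0.1},{"xyz": [-10,-0.5,0],"turn": [0,0,0.1],"grip": 0.1},{"xyz": [-14,-1,0],"turn": [0,0,0.14],"grip": 0.1},{"xyz": [-18,-1.6,0],"turn": [0,0,0.18],"grip": 0.1},{"xyz": [-21.6,-2.4,0],"turn": [0,0,0.218],"grip": 0.1},{"xyz": [-25.9,-3.4,0],"turn": [0,0,0.262],"grip": 0.1},{"xyz": [-30.1,-4.6,0],"turn": [0,0,0.305],"grip": 0.1},{"xyz": [-34.2,-6,0],"turn": [0,0,0.349],"grip": 0.1},{"xyz": [-38.3,-7.6,0],"turn": [0,0,0.393],"grip": 0.1},{"xyz": [-42.3,-9.4,0],"turn": [0,0,0.436],"grip": 0.1},{"xyz": [-46.2,-11.3,0],"turn": [0,0,0.48],"grip": 0.1}]}}

```text
clock: 13.08
tcp_pos: [0.5445, 0.0591, 0.1274]
orientation: [0.001, 0.054, 0.999, 0.001]
wrist_force: [-0.3, 5.0, 2.2]
finger_gap: 0.0152
grip_force: 29.8
```

```bash
python3 -c "
from g import *
p,R0,s=pose();print(p,s['wrist_force'],s['finger_gap'],s['grip_force'])
ax=np.array([.5325,-.042]);d=p[:2]-ax;print(np.hypot(*d),np.degrees(np.arctan2(d[1],d[0])),R0.as_matrix()[:,1])"
```

```text
[0.54452254 0.05912989 0.12737719] [-0.33222167  5.03993051  2.21321338] 0.015159553017484029 29.7708722949028
0.10184201971510654 83.22037266732676 [0.10871934 0.99407001 0.00221686]
```

Emit:
{"fn": "apply_moves", "kwargs": {"rows": [{"xyz": [-4.4,-0.1,0],"turn": [0,0,0.044],"grip": 0.1},{"xyz": [-8.7,-0.4,0],"turn": [0,0,0.087],"grip": 0.1},{"xyz": [-13.1,-0.9,0],"turn": [0,0,0.131],"grip": 0.1},{"xyz": [-17.4,-1.5,0],"turn": [0,0,0.175],"grip": 0.1},{"xyz": [-21.6,-2.4,0],"turn": [0,0,0.218],"grip": 0.1},{"xyz": [-25.9,-3.4,0],"turn": [0,0,0.262],"grip": 0.1},{"xyz": [-30.1,-4.6,0],"turn": [0,0,0.305],"grip": 0.1},{"xyz": [-34.2,-6,0],"turn": [0,0,0.349],"grip": 0.1},{"xyz": [-38.3,-7.6,0],"turn": [0,0,0.393],"grip": 0.1},{"xyz": [-42.3,-9.4,0],"turn": [0,0,0.436],"grip": 0.1},{"xyz": [-46.2,-11.3,0],"turn": [0,0,0.48],"grip": 0.1},{"xyz": [-50,-13.4,0],"turn": [0,0,0.524],"grip": 0.1}]}}

```text
clock: 14.08
tcp_pos: [0.5933, 0.04, 0.1274]
orientation: [0.001, 0.311, 0.95, 0.001]
wrist_force: [0.3, 3.3, 0.4]
finger_gap: 0.0152
grip_force: 29.7
```

Emit:
{"fn": "apply_moves", "kwargs": {"rows": [{"xyz": [-4.4,-0.1,0],"turn": [0,0,0.044],"grip": 0.1},{"xyz": [-8.7,-0.4,0],"turn": [0,0,0.087],"grip": 0.1},{"xyz": [-13.1,-0.9,0],"turn": [0,0,0.131],"grip": 0.1},{"xyz": [-17.4,-1.5,0],"turn": [0,0,0.175],"grip": 0.1},{"xyz": [-21.6,-2.4,0],"turn": [0,0,0.218],"grip": 0.1},{"xyz": [-25.9,-3.4,0],"turn": [0,0,0.262],"grip": 0.1},{"xyz": [-30.1,-4.6,0],"turn": [0,0,0.305],"grip": 0.1},{"xyz": [-34.2,-6,0],"turn": [0,0,0.349],"grip": 0.1},{"xyz": [-37.5,-7.3,0],"turn": [0,0,0.384],"grip": 0.1},{"xyz": [-39.9,-8.3,0],"turn": [0,0,0.41],"grip": 0.1},{"xyz": [-40.7,-8.6,0],"turn": [0,0,0.419],"grip": 0.1},{"xyz": [-40.7,-8.6,0],"turn": [0,0,0.419],"grip": 0.1}]}}

```text
clock: 15.08
tcp_pos: [0.621, 0.0084, 0.1274]
orientation: [0.001, 0.501, 0.865, 0.001]
wrist_force: [2.0, 2.9, 3.0]
finger_gap: 0.0151
grip_force: 30.0
```

```bash
python3 -c "
from g import *
p,R0,s=pose();print(p,s['wrist_force'],s['finger_gap'],s['grip_force'],s['joint_pos'].round(2))
ax=np.array([.5325,-.042]);d=p[:2]-ax;print(np.hypot(*d),np.degrees(np.arctan2(d[1],d[0])),R0.as_matrix()[:,1])
a=cam('scene');b=cam('top');np.savez('w.npz',s=world(a),t=world(b));cv2.imwrite('pics/sa.png',a['color']);cv2.imwrite('pics/ta.png',b['color'])
cv2.imwrite('pics/s6.png',np.hstack([cv2.resize(a['color'][130:280,240:400],None,fx=2.5,fy=2.5),cv2.resize(b['color'][150:300,230:390],None,fx=2.5,fy=2.5)]))"
```

```text
[0.62101305 0.0084366  0.12739044] [2.03896463 2.90462174 3.03275487] 0.015101000924245628 29.985903203487396 [-0.12  0.45 -0.02  1.1   0.    0.93]
0.10187447942686131 29.675400979485723 [0.86751398 0.49740485 0.00281328]
```

View pics/s6.png

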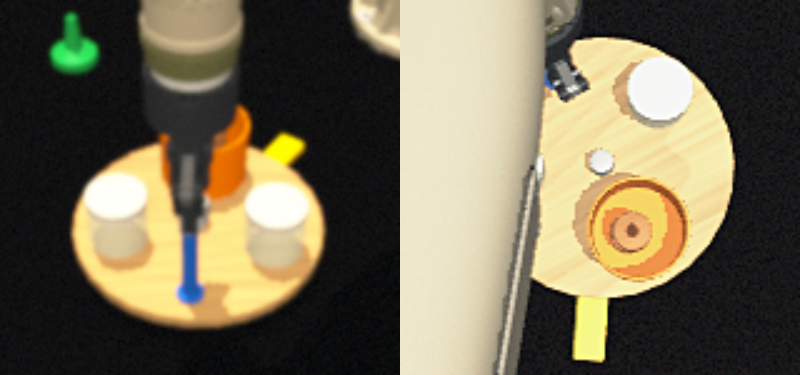

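The jar with both pucks is at (640,230) in the right half, the pointer at (590,328); the post is still gripped. About 30 degrees remain; I'll measure it.

```bash
cat > ang.py <<'E'
from m import *
def go(W,c,ub=(245,400)):
    H=cv2.cvtColor(c,cv2.COLOR_BGR2HSV)
    w=np.zeros(c.shape[:2],bool);w[150:300,ub[0]:ub[1]]=1
    m=w.copy();m[:271]=0;m&=(c.max(2)>150)&(H[...,1]>60)
    v,u=np.where(m)
    # pointer: project pixel rays to z=.012 using local depth average
    P=W[m];g=(abs(P[:,2]-.012)<.012);P=P[g]
    rows=[]
    for vv in range(275,294):
        uu=np.where(m[vv])[0]
        if len(uu)>8: 
            rows.append([np.nanmedian(W[vv,uu,0]),np.interp((uu.min()+uu.max())/2,uu,W[vv,uu,1])])
    rows=np.array(rows);k=np.polyfit(rows[:,0],rows[:,1],1)
    print("pointer",len(rows),"slope deg",np.degrees(np.arctan(k[0])),"mid",rows.mean(0),"y on axis x:",np.polyval(k,.5325))
    Q=W[w];s=H[...,1][w];Q=Q[(s>120)&(Q[:,2]>.094)&(Q[:,2]<.108)]
    if len(Q)>20:
        f=lambda p:np.hypot(Q[:,0]-p[0],Q[:,1]-p[1])-p[2]
        from scipy.optimize import least_squares as L
        j=L(f,[*Q[:,:2].mean(0),.045],loss="soft_l1",f_scale=.002).x
        ax=np.array([.5325,-.042]);d=j[:2]-ax;e=rows.mean(0)-ax
        print("jar",len(Q),j,"r",np.hypot(*d),"ang",np.degrees(np.arctan2(d[1],d[0]))%360,"pointer ang",np.degrees(np.arctan2(e[1],e[0]))%360)
E
python3 -c "
from ang import *
go(np.load('w.npz')['t'],cv2.imread('pics/ta.png'),(286,400))
go(np.load('top0.npy'),cv2.imread('pics/top0.png'),(245,400))"
```

```text
pointer 19 slope deg -2.8616658040174365 mid [ 0.36622758 -0.03282048] y on axis x: -0.04113194645904024
jar 315 [ 0.47872717 -0.08918237  0.03298139] r 0.07153805803711505 ang 221.2649724950746 pointer ang 176.8400377029529
pointer 19 slope deg -2.830334828811773 mid [ 0.36624245 -0.03282404] y on axis x: -0.04104362782202802
jar 188 [ 0.55872374 -0.1117298   0.04530922] r 0.07449785301837 ang 290.61010331695843 pointer ang 176.84098005534653
```

Emit:
{"fn": "apply_moves", "kwargs": {"rows": [{"xyz": [-4.4,-0.1,0],"turn": [0,0,0.044],"grip": 0.1},{"xyz": [-8.7,-0.4,0],"turn": [0,0,0.087],"grip": 0.1},{"xyz": [-13.1,-0.9,0],"turn": [0,0,0.131],"grip": 0.1},{"xyz": [-17.4,-1.5,0],"turn": [0,0,0.175],"grip": 0.1},{"xyz": [-21.6,-2.4,0],"turn": [0,0,0.218],"grip": 0.1},{"xyz": [-25.9,-3.4,0],"turn": [0,0,0.262],"grip": 0.1},{"xyz": [-30.1,-4.6,0],"turn": [0,0,0.305],"grip": 0.1},{"xyz": [-34.2,-6,0],"turn": [0,0,0.349],"grip": 0.1},{"xyz": [-38.3,-7.6,0],"turn": [0,0,0.393],"grip": 0.1},{"xyz": [-42.3,-9.4,0],"turn": [0,0,0.436],"grip": 0.1},{"xyz": [-46.2,-11.3,0],"turn": [0,0,0.48],"grip": 0.1},{"xyz": [-50,-13.4,0],"turn": [0,0,0.524],"grip": 0.1}]}}

```text
clock: 16.18
tcp_pos: [0.6336, -0.0418, 0.1274]
orientation: [0.001, 0.709, 0.705, 0.001]
wrist_force: [1.2, 2.7, 5.0]
finger_gap: 0.0154
grip_force: 30.1
```

Emit:
{"fn": "apply_moves", "kwargs": {"rows": [{"xyz": [-2.5,0,0],"turn": [0,0,0.025],"grip": 0.1},{"xyz": [-4,-0.1,0],"turn": [0,0,0.04],"grip": 0.1},{"xyz": [-4,-0.1,0],"turn": [0,0,0.04],"grip": 0.1},{"xyz": [-4,-0.1,0],"turn": [0,0,0.04],"grip": 0.1}]}}

```text
clock: 16.52
tcp_pos: [0.6335, -0.046, 0.1274]
orientation: [0.001, 0.722, 0.692, 0.0]
wrist_force: [2.0, 2.3, 4.5]
finger_gap: 0.0149
grip_force: 30.1
```

```bash
sed -i 's/Q=Q\[(s>120)/d0=np.hypot(*(Q[:,:2]-np.array([.4576,-.0381])).T);Q=Q[(d0>.036)\&(d0<.055)\&(s>120)/' ang.py; python3 -c "
from ang import *
from g import *
p,R0,s=pose();print(p,s['wrist_force'],s['finger_gap'],s['clock'],s['joint_pos'].round(2))
ax=np.array([.5325,-.042]);d=p[:2]-ax;print(np.hypot(*d),np.degrees(np.arctan2(d[1],d[0])),R0.as_matrix()[:,1])
a=cam('scene');b=cam('top')
cv2.imwrite('pics/s7.png',np.hstack([cv2.resize(a['color'][130:280,240:400],None,fx=2.5,fy=2.5),cv2.resize(b['color'][150:300,230:390],None,fx=2.5,fy=2.5)]))
np.savez('w2.npz',s=world(a),t=world(b),ca=a['color'],cb=b['color'])
go(world(b),b['color'])"
```

```text
[ 0.63347202 -0.04599766  0.12738126] [1.96396652 2.27767491 4.52234651] 0.014906365445169937 16.5167 [-0.2   0.47  0.02  1.12 -0.    1.42]
0.10105112691954962 -2.2672580364928656 [ 0.99907142 -0.04302614  0.00224863]Traceback (most recent call last):
  File "<string>", line 9, in <module>
    go(world(b),b['color'])
    ~~^^^^^^^^^^^^^^^^^^^^^
  File "ang.py", line 14, in go
    rows=np.array(rows);k=np.polyfit(rows[:,0],rows[:,1],1)
                                     ~~~~^^^^^
IndexError: too many indices for array: array is 1-dimensional, but 2 were indexed
```

View pics/s7.png

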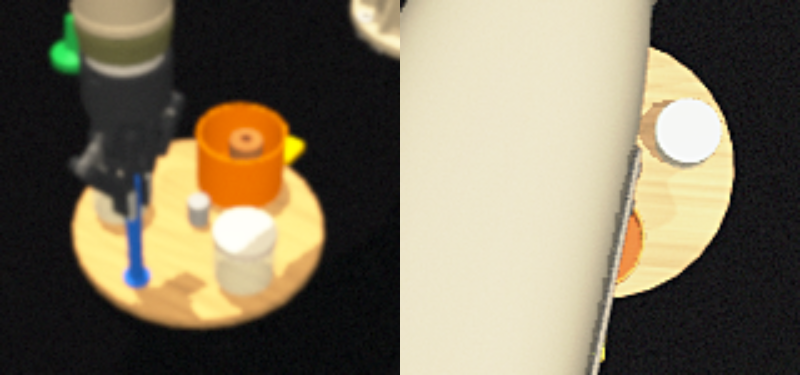

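The jar at (240,150) with both pucks, the post still gripped; the arm hides the top view, so I'll fit the jar rim in the scene view.

```bash
python3 -c "
from m import *
from scipy.optimize import least_squares as L
def fit(W,c,g):
    H=cv2.cvtColor(c,cv2.COLOR_BGR2HSV);Q=W.reshape(-1,3);k=(H[...,1].ravel()>120)&(H[...,0].ravel()<20)
    d=np.hypot(Q[:,0]-g[0],Q[:,1]-g[1]);Q=Q[k&(d>.036)&(d<.056)&(Q[:,2]>.096)&(Q[:,2]<.106)]
    return len(Q),L(lambda p:np.hypot(Q[:,0]-p[0],Q[:,1]-p[1])-.0455,g,loss='soft_l1',f_scale=.002).x
def table(W):
    Q=W.reshape(-1,3);d=np.hypot(Q[:,0]-.533,Q[:,1]+.042);Q=Q[(abs(Q[:,2]-.03)<.006)&(d<.15)]
    return circ(Q)
z=np.load('w2.npz')
S0=np.load('scene0.npy');print(table(S0),table(z['s']))
n,j=fit(S0,cv2.imread('pics/scene0.png'),[.56,-.112]);print(n,j)
n2,j2=fit(z['s'],z['ca'],[.4576,-.0381]);print(n2,j2)
for off in ([.5325,-.042],table(S0)[:2],[.534,-.041]):
  for q in (j,j2):
    d=q-np.array(off);print(off,np.hypot(*d),np.degrees(np.arctan2(d[1],d[0]))%360)
# pointer in scene
c=z['ca'];H=cv2.cvtColor(c,cv2.COLOR_BGR2HSV);W=z['s']
for nm,W,c in(('s0',S0,cv2.imread('pics/scene0.png')),('sa',np.load('w.npz')['s'],cv2.imread('pics/sa.png'))):
  H=cv2.cvtColor(c,cv2.COLOR_BGR2HSV);m=(H[...,0]>22)&(H[...,0]<35)&(H[...,1]>200);m[:170]=0;m[205:]=0;m[:,340:]&=True;m[:,:335]=0;m[:,375:]=0
  P=W[m];P=P[P[:,2]<.03];print(nm,len(P),P.mean(0),cv2.minAreaRect(P[:,:2].astype(np.float32)))
"
```

```text
[ 0.5359 -0.0422  0.1315] [ 0.5341 -0.0433  0.1327]
167 [ 0.56162043 -0.11106214]
151 [ 0.46013705 -0.03575418]
[0.5325, -0.042] 0.07495050327018077 292.86298671944826
[0.5325, -0.042] 0.07263199886334198 175.06688770039358
[ 0.5359 -0.0422] 0.07350873538861441 290.48096671593026
[ 0.5359 -0.0422] 0.07603666002602184 175.13705332404433
[0.534, -0.041] 0.07530996567398507 291.51572743528305
[0.534, -0.041] 0.07404900047979437 175.9376159126605
s0 88 [ 0.36572343 -0.03277054  0.01034209] ((0.3599768280982971, -0.03768302500247955), (0.06717535853385925, 0.023751743137836456), 28.93294334411621)
sa 145 [ 0.36177232 -0.0316796   0.00871759] ((0.35681337118148804, -0.036265768110752106), (0.03961842134594917, 0.06087471544742584), 86.71990966796875)
```

```bash
python3 -c "
from m import *
from scipy.optimize import least_squares as L
def fit(W,c,g):
    H=cv2.cvtColor(c,cv2.COLOR_BGR2HSV);Q=W.reshape(-1,3);k=(H[...,1].ravel()>120)&(H[...,0].ravel()<25)
    d=np.hypot(Q[:,0]-g[0],Q[:,1]-g[1]);Q=Q[k&(d>.036)&(d<.056)&(Q[:,2]>.094)&(Q[:,2]<.108)]
    return len(Q),L(lambda p:np.hypot(Q[:,0]-p[0],Q[:,1]-p[1])-.0455,g,loss='soft_l1',f_scale=.002).x
ax=np.array([.5325,-.042])
for W,c,a in((np.load('top0.npy'),'top0',290.7),(np.load('w.npz')['t'],'ta',209.7)):
    g=ax+.075*np.array([np.cos(np.radians(a)),np.sin(np.radians(a))]);
    n,j=fit(W,cv2.imread(f'pics/{c}.png'),g);d=j-ax;print(c,n,j,np.hypot(*d),np.degrees(np.arctan2(d[1],d[0]))%360)
"
```

```text
top0 146 [ 0.55866748 -0.11197292] 0.07470573271432014 290.5040785048546
ta 130 [ 0.46631293 -0.07781762] 0.07525709277652465 208.4203659676637
```

Emit:
{"fn": "apply_moves", "kwargs": {"rows": [{"xyz": [0.4,0,0],"turn": [0,0,-0.004],"grip": 0.1},{"xyz": [0.8,0,0],"turn": [0,0,-0.008],"grip": 0.1},{"xyz": [0.8,0,0],"turn": [0,0,-0.008],"grip": 0.1},{"xyz": [0.8,0,0],"turn": [0,0,-0.008],"grip": 0.1},{"xyz": [0.8,0,0],"turn": [0,0,-0.008],"grip": 0.1},{"xyz": [0.8,0,0],"turn": [0,0,-0.008],"grip": 0.1}]}}

```text
clock: 17.12
tcp_pos: [0.6335, -0.045, 0.1274]
orientation: [0.001, 0.719, 0.695, 0.001]
wrist_force: [1.8, 1.2, 5.4]
finger_gap: 0.0155
grip_force: 30.1
```

```bash
python3 -c "
from workcell import env,ticket
s=env.get_state();print(s['tcp_pos'],abs(s['qvel']).max(),s['grip_force'],s['clock']);print(ticket.hand_in())"
```

```text
[ 0.63354342 -0.0450113   0.12740191] 0.0011941596474557906 30.07653057575226 17.1167
the job is handed in; nothing more can be done
None
```

The job is handed in at 17.1 s: both cedar pucks are in the orange jar, one stacked on the other, and the jar is turned to within about 1° of the pointer by my measurements, with the post still gripped and the turntable at rest.

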